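# Stack the gears and spacer on a splined gearbox shaft

## Task

Build up the splined gearbox shaft that stands in the vise: thread on the large gear first, then the thicker of the two plain spacer rings, then the small gear, both gears hub up, each seated fully home before the next goes on. Feel each gear gently into the splines: never force it down and never let a part drop down the shaft. Let go at the end and leave everything else on the bench where it is.

Things in the scene. Friction and masses are not known exactly. Their poses are not given: they have to be found in the camera images.
- gear_large: Large steel spur gear lying hub up, loose, 180 to 360 g: toothed rim 68 mm across, 10 mm thick; above it a smooth round hub 50 mm across, its top 21 mm above the underside (grip it there). Origin: centre of the underside, z up. Through bore with six straight grooves 60 degrees apart, 10.6 mm wide, 37.8 mm across bottoms; lands 30.6 mm across. The x axis points through the middle of a groove.
- gear_small: Small steel spur gear lying hub up, loose, 120 to 250 g: toothed rim 58 mm across, 9 mm thick; above it a smooth round hub 48 mm across, its top 20 mm above the underside (grip it there). Origin: centre of the underside, z up. Same grooved bore as the large gear; the x axis points through the middle of a groove.
- spacer_thick: The thicker plain steel spacer ring lying flat on the bench: 54 mm outside, 38.4 mm bore, 10 mm thick, about 75 g. Origin: centre of the underside, z up. Its smooth bore passes over the splines at any turn.
- spacer_thin: The thinner plain spacer ring, not wanted: 54 mm outside, 38.4 mm bore, 5 mm thick. Origin: centre of the underside.
- vise: Blue machine vise fixed on the bench, 74 mm high, base 215 by 120 mm; its screw and tommy bar reach 190 mm from the origin along -x. Origin: on the bench, straight below the axis of the steel shaft that stands upright, clamped in the jaws. z up. This pose does not tell the turn of the shaft: its six splines may stand at any angle about the upright axis, to be seen or felt. They do not turn in use.
- seat (a point): On the shaft's axis at the top of its 46 mm collar, 90 mm above the bench: the seat of the large gear. Axes as the vise's, not the splines'. Above it rise six straight splines 52 mm long, 36 mm across tips, 28.8 mm across roots, 9 mm wide, 60 degrees apart. Fully home, the undersides stand above the seat: large gear 0 mm, thick spacer 21 mm, small gear 31 mm.
- shaft_top (a point): Middle of the shaft's upper end, 63 mm above the seat: a plain round spigot 28.8 mm across on top of the splines, 11 mm long, its last 5 mm tapering to 21 mm. A gear out of mesh sits round the spigot and rests on the spline ends, 52 mm above the seat; turned into mesh (within about 0.04 rad) it drops and slides down freely to its seat.
- wrench: Steel combination wrench 190 mm long lying on the bench (bystander).
- screwdriver: Black-handled screwdriver 200 mm long lying on the bench (bystander).
- bearing: Sealed ball bearing 62 mm outside, 30 mm bore, 16 mm thick, lying flat (bystander).
- jar: Closed amber glass jar 72 mm across, 75 mm high (bystander).
- socket: Chromed wrench socket 28 mm across, 45 mm high, standing (bystander).
Not all that is in view belongs to the job. What is shaped like the spacer_thick but blue or pink is not meant.

How it is judged:
On the way, in this order (a step that is already met when the one before it is completed fails the run):
1. the large gear is meshed with the splines and home on the collar, hub up (horizontal distance between gear_large and seat below 0.0025 m and z of gear_large in the frame of seat between -0.0025 and 0.0025 m and angle between gear_large's own z axis and vertical below 0.07 rad), for 0.2 s.
2. the thick spacer is home on the large gear's hub (horizontal distance between spacer_thick and seat below 0.0025 m and z of spacer_thick in the frame of seat between 0.0185 and 0.0235 m and angle between spacer_thick's own z axis and vertical below 0.07 rad), for 0.2 s.
3. the small gear is meshed and home on the spacer, hub up (horizontal distance between gear_small and seat below 0.0025 m and z of gear_small in the frame of seat between 0.0285 and 0.0335 m and angle between gear_small's own z axis and vertical below 0.07 rad), for 0.2 s.
At the end, for the whole second after the job is handed in: On the shaft from below: large gear with its underside at the collar, thick spacer 21 mm and small gear 31 mm above it, each within 2.5 mm in height, within 2.5 mm of the shaft's axis, hub up and level within 0.07 rad, at rest and let go (all of step 1 and all of step 2 and all of step 3 and linear speed of each of gear_large, spacer_thick, gear_small below 0.02 m/s and contact force between each of gear_large, spacer_thick, gear_small and the fingers below 0.1 N); the robot touches nothing.
It fails at once if the vise or its shaft is loaded with more than 90 N by the parts or the robot (all contact forces on it added up) (contact force between vise and anything else above 90 N).
It fails at once if a part falls down the shaft (faster than 0.5 m/s while on it) ((horizontal distance between gear_large and seat below 0.012 m and z of gear_large in the frame of seat below 0.06 m and linear speed of gear_large above 0.5 m/s) or (horizontal distance between spacer_thick and seat below 0.012 m and z of spacer_thick in the frame of seat below 0.06 m and linear speed of spacer_thick above 0.5 m/s) or (horizontal distance between gear_small and seat below 0.012 m and z of gear_small in the frame of seat below 0.06 m and linear speed of gear_small above 0.5 m/s)).
It fails at once if a bystander is shifted more than 30 mm (distance of any of spacer_thin, wrench, screwdriver, bearing, jar, socket from where it was at the start of the episode above 0.03 m).
It also fails if it takes over 72 s, if anything falls off the work surface, if the arm or the gripper's body presses on something with over 40 N, if the wrist force passes 120 N, or if a joint passes its speed limit or range.

## Robot

A 6-joint arm with a two-finger parallel gripper is mounted at the origin on the work surface. World frame = base frame: x ahead of the robot, y to its left, z up, the work surface at z = 0. Lengths are in m, angles in rad, forces in N, time in s.
With the tool pointing down it reaches from about 0.375 to 0.9 m from the base axis. Payload 3.1 kg.
Tool frame: the origin (TCP) lies on the centre line of the jaws, within the pads' length; the fingertips stand 8 mm ahead of it and the grasp point (between the pads) lies 11 mm behind it; z points along the fingers, y is the line along which they close (so a half turn about z gives the same grasp; the last joint's range is limited). The gripper opens to 87 mm and grips with 3 to 60 N. Pads are 19 mm wide; open, the fingers measure 117 mm over their backs; the gripper's body (75 mm by 190 mm) begins 51 mm behind the grasp point.
Start: joints at [-0.178, 0.527, 1.433, -0, 1.181, -0.178], TCP at [0.625, 0, 0.231] pointing down, gripper open.
Joint ranges: [-3.08, 3.08], [-0.75, 2.2], [0.22, 2.44], [-1.43, 4.57], [0, 2.65], [-2.85, 2.85]. Speed limits (rad/s): [2.79, 2.79, 3.14, 3.14, 3.14, 3.14].

## Interface

Orientations are given as a unit quaternion [x, y, z, w].
In Python, from rig import robot gives the robot as it stands. The module is installed in compiled form; this text tells all that it offers.
- The arm moves only by the tool send_rows, never from a script. Its argument "increments" is one flat list of numbers, 7 for each row, row after row: the turn, a rotation vector about the world's x, y, z in rad, then the shift along the world's x, y, z in cm, then the opening, from 0 (shut) to 1 (fully open). A call has 1 to 20 rows; each row shifts and turns the commanded pose from where the row before left it; what a row does not reach is not made up. A row lasts 1/12 s, in which the tool goes at most 41.7 mm and 7.16 degrees, less where a joint would pass 70% of its speed; a pose out of reach is approached as far as the arm can. A call is refused whole if a number of a shift passes 4.17 or a number of a turn 0.125, either way. A call with a gripper value outside its range is refused whole. The fingers move at their own pace and stop on an object; "newtons" is the grip in N (left out, the last holds). Time passes only in rows, so rows that do not move let the fingers close. It gives the time, the measured TCP pose, the force, the opening and the grip force at its end, in the units of the state.
- robot.get_obs(): the state, without advancing time (a new reading comes with each control period).
- robot.camera(name): name is "scene" or "side" or "wrist"; returns a dict with "image" (420x560x3 uint8, red, green, blue), "range_z" (420x560 float32, m along the optical axis (not along the pixel's ray), 0 where there is no reading), "fx", "fy", "cx", "cy" (pixels), "dist_coeffs" ([k1, k2, p1, p2, k3] as OpenCV has them; the pictures are not rectified), "R" (3x3) and "t" (3): a world point X has camera coordinates R X + t. Camera axes: x right, y down, z forward; pixel columns grow to the right and rows downward; lengths in m; the calibration is good to about 2 mm. A picture is of the moment at which its call begins.
- robot.hand_in(): hands the job in; it is judged then, once.
The state is a dict: "time": time; "q": joint angles; "joint_velocities": joint speeds; "joint_torque": joint torques, N m; "position": TCP position; "tool_rot": TCP orientation; "ft_force": force on the tool from outside, world axes, zero at the start; "moment": the same for the moment, N m; "grip_width": finger opening in m; "grip_force": force on a finger pad.
Only numpy, scipy, OpenCV 4.12 (cv2) and the standard library are available. Lean on these libraries where they do the work, as an engineer would, in place of code of your own. Each camera call takes 0.05 s, during which the arm holds its last target. There are 200 camera calls.

## Working session

There is one attempt and no reset: what is moved stays moved. The work goes in short steps, Python scripts to look and compute and a tool call to move; the robot and the scene stay as the last step left them, time stands still between calls to the robot, and variables do not carry over. Pictures are saved under pics/ and viewed, at most 10 in all, crops included, and the job is handed in when it is done.

Besides the shell and the picture viewer there is one more tool, called by a JSON object that holds its "fn" and its "kwargs", one argument or row to a line. send_rows: Moves the arm, as the interface text tells. Its arguments: {"type":"object","properties":{"increments":{"type":"array"},"newtons":{"type":"number"}},"required":["increments"]}

```bash
mkdir -p pics
cat > h.py <<'E'
import numpy as np, cv2
from rig import robot
def cam(n):
    c=robot.camera(n); c['K']=np.array([[c['fx'],0,c['cx']],[0,c['fy'],c['cy']],[0,0,1.]]); c['d']=np.array(c['dist_coeffs'],float); c['R']=np.array(c['R']);c['t']=np.array(c['t']); return c
def save(n,im): cv2.imwrite('pics/'+n,im[:,:,::-1])
def ray(c,uv):
    p=cv2.undistortPoints(np.array(uv,float).reshape(-1,1,2),c['K'],c['d'])[:,0]
    d=np.c_[p,np.ones(len(p))]@c['R']; return -c['R'].T@c['t'],d
def onplane(c,uv,z):
    o,d=ray(c,uv); return o+d*((z-o[2])/d[:,2])[:,None]
def cloud(c):
    h,w=c['range_z'].shape; v,u=np.mgrid[:h,:w]; o,d=ray(c,np.c_[u.ravel(),v.ravel()])
    P=o+d*c['range_z'].reshape(-1,1); P[c['range_z'].ravel()<=0]=np.nan; return P.reshape(h,w,3)
def circ(p):
    A=np.c_[2*p,np.ones(len(p))]; s=np.linalg.lstsq(A,(p**2).sum(1),rcond=None)[0]; return s[0],s[1],np.sqrt(s[2]+s[0]**2+s[1]**2)
E
python3 - <<'E'
from h import *
a=[]
for n in ['scene','side','wrist']:
    c=cam(n); save(n+'0.png',c['image']); print(n,-c['R'].T@c['t'],c['fx']); a.append(c['image'])
o=np.zeros((420*1,560*1,3),np.uint8)
print(robot.get_obs())
E
```

```text
scene [ 1.12092948 -0.4894712   0.75195073] 410.4134709077629
side [-0.20549353 -0.82740981  1.19644394] 519.6921874101989
wrist [0.62429378 0.08298228 0.38453203] 292.9046515762549
{'time': 0.15, 'q': array([-1.78526993e-01,  5.28268067e-01,  1.43360667e+00,  1.95156004e-05,
        1.18142727e+00, -1.78509523e-01]), 'joint_velocities': array([ 2.05333844e-03, -3.19618831e-03, -2.94487116e-03,  5.75307822e-04,
        8.35310008e-04,  2.28626752e-05]), 'joint_torque': array([ 9.14956272e-04, -4.40429199e+01, -1.76841742e+01,  6.33679633e-02,
        5.52540855e-02, -1.06930895e-04]), 'position': array([6.24444535e-01, 1.18283221e-04, 2.29787362e-01]), 'tool_rot': array([ 7.07115324e-01,  7.07097722e-01, -4.80016142e-04, -7.07205736e-04]), 'ft_force': array([-0.26937647,  1.15856039, -0.93335837]), 'moment': array([ 0.01204986, -0.05604868,  0.01157533]), 'grip_force': 0.0, 'grip_width': 0.08699208614358632}
```

View pics/scene0.png

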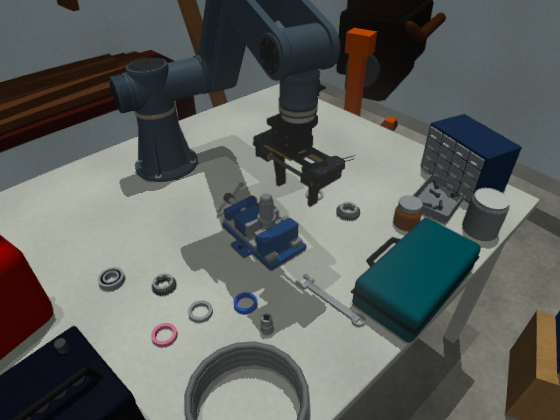

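View pics/side0.png

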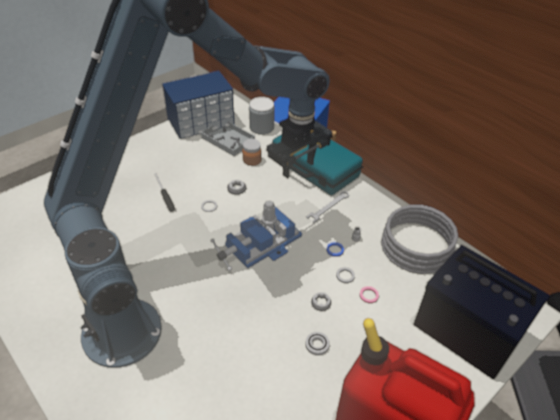

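Scene view: gears at (348,211) and (164,284), grey ring at (201,311), bearing at (111,279), vise shaft at (266,205). Side view: gears at (236,187) and (321,301), grey rings at (345,275) and (210,206), bearing at (317,343), vise shaft at (269,210). I measure them now.

Run:
```python
from h import *
c=cam('side'); P=cloud(c)
for n,(u,v) in dict(gA=(236,187),gB=(321,301),rA=(345,275),rB=(210,206),bear=(317,343)).items():
    w=P[v-22:v+23,u-22:u+23].reshape(-1,3); ctr=onplane(c,[(u,v)],.01)[0]
    m=(np.hypot(*(w[:,:2]-ctr[:2]).T)<.045)&(w[:,2]>.0035)
    q=w[m]; z=np.percentile(q[:,2],[50,90,98]); top=q[q[:,2]>z[1]-.004]
    print(n,ctr.round(3),m.sum(),'z',z.round(4),'ctr',((np.percentile(q[:,:2],1,axis=0)+np.percentile(q[:,:2],99,axis=0))/2).round(4),np.ptp(q[:,:2],axis=0).round(3),'topfit',np.round(circ(top[:,:2]),4), top[:,:2].mean(0).round(4))
c2=cam('scene')
for cc,nm in ((c,'side'),(c2,'scene')):
    P=cloud(cc); m=(P[...,2]>.12)&(P[...,2]<.16)&(np.hypot(P[...,0]-.6,P[...,1]+.15)<.2)
    n,l,s,ct=cv2.connectedComponentsWithStats(m.astype(np.uint8))
    for i in range(1,n):
        if s[i,4]>15:
            p=P[l==i]; print(nm,s[i],p.mean(0).round(4),p.min(0).round(3),p.max(0).round(3))
def big(im,u,v,r=32,k=6): return cv2.resize(im[v-r:v+r,u-r:u+r],None,fx=4,fy=4,interpolation=cv2.INTER_CUBIC)
I=c['image'];J=c2['image']
save('crops.png',np.vstack([np.hstack([big(I,236,187),big(I,321,301),big(I,269,225)]),np.hstack([big(I,345,275),big(I,210,206),big(J,266,225)])]))
```

```text
gA [0.584 0.25  0.01 ] 293 z [0.0137 0.0247 0.028 ] ctr [0.5866 0.2501] [0.088 0.084] topfit [0.5848 0.2484 0.0217] [0.5845 0.2486]
gB [ 0.469 -0.278  0.01 ] 390 z [0.0102 0.023  0.0259] ctr [ 0.468  -0.2781] [0.087 0.089] topfit [ 0.4675 -0.2786  0.021 ] [ 0.4676 -0.2785]
rA [ 0.588 -0.258  0.01 ] 321 z [0.0071 0.0133 0.0154] ctr [ 0.5867 -0.2573] [0.089 0.088] topfit [ 0.5879 -0.2567  0.0237] [ 0.5888 -0.2578]
rB [0.461 0.231 0.01 ] 245 z [0.0061 0.0098 0.013 ] ctr [0.4605 0.2311] [0.087 0.086] topfit [0.4625 0.2327 0.0277] [0.4631 0.2333]
bear [ 0.367 -0.365  0.01 ] 486 z [0.0157 0.02   0.0223] ctr [ 0.3673 -0.3628] [0.086 0.081] topfit [ 0.3659 -0.3666  0.0246] [ 0.3659 -0.3666]
side [263 200  12  16 150] [ 0.514  -0.0022  0.1423] [ 0.499 -0.015  0.12 ] [0.537 0.02  0.159]
scene [258 194  15  18 205] [ 0.5236 -0.0019  0.1394] [ 0.504 -0.015  0.12 ] [0.537 0.016 0.155]
```

View pics/crops.png

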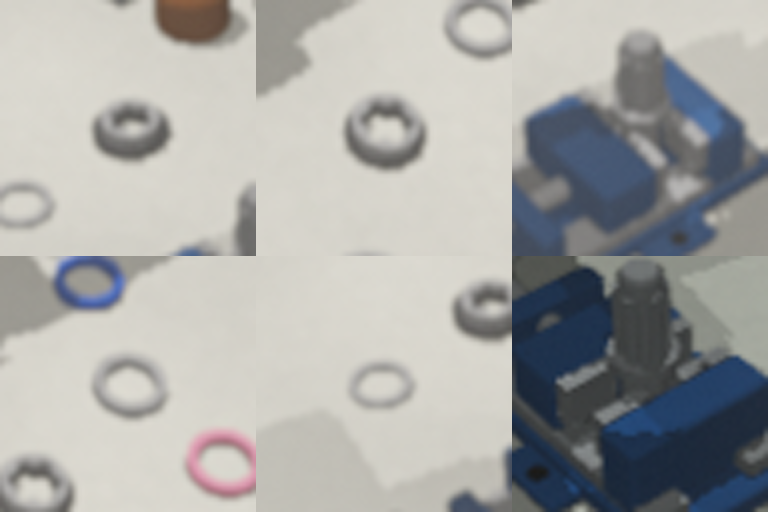

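Crops: top left gear A and top centre gear B (hub up), right the shaft between the jaws; bottom left ring rA looks thicker than bottom centre rB. The wrist view should settle the sizes.

View pics/wrist0.png

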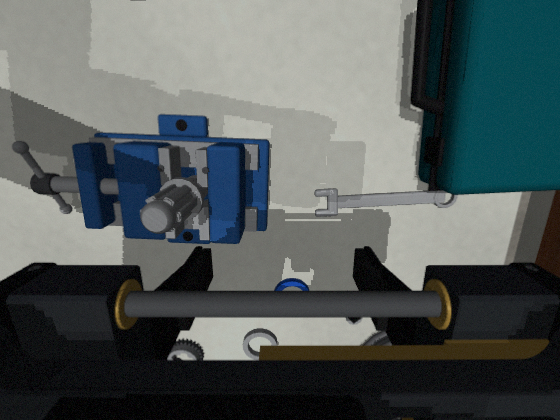

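Run:
```python
from h import *
c=cam('wrist'); 
for n,X in dict(gA=(.585,.249,.01),gB=(.468,-.2785,.01),rA=(.588,-.257,.01),rB=(.4615,.232,.005),shaft=(.519,-.002,.153)).items():
    p,_=cv2.projectPoints(np.array([X]),cv2.Rodrigues(c['R'])[0],c['t'],c['K'],c['d']); print(n,p.ravel().round(1))
```

```text
gA [245.4 -44.9]
gB [184.7 356.6]
rA [259.3 345.9]
rB [133.6 -23.1]
shaft [157.7 225. ]
```

Wrist view: shaft top at (157,217), vise screw toward image left (−x), so image up is +y; one gear at (185,352) and the ring at (259,345) are partly hidden by the gripper. I move to see gear A, ring B and the shaft from above.

{"fn": "send_rows", "kwargs": {
  "increments": [0, 0, 0, -2.5, 3, 1.5, 1, 0, 0, 0, -2.5, 3, 1.5, 1, 0, 0, 0, -2.5, 3, 1.5, 1, 0, 0, 0, -2.5, 3, 1.5, 1, 0, 0, 0, 0, 0, 0, 1, 0, 0, 0, 0, 0, 0, 1]
}}

```text
time: 0.8
position: [0.5247, 0.121, 0.2916]
tool_rot: [0.706, 0.708, 0.001, 0.001]
ft_force: [0.6, 0.3, 0.4]
grip_width: 0.0868
grip_force: 0.0
```

```bash
cat >> h.py <<'E'
def crop_at(c,X,r=40,k=6):
    p,_=cv2.projectPoints(np.array([X],float),cv2.Rodrigues(c['R'])[0],c['t'],c['K'],c['d']); u,v=p.ravel().round().astype(int)
    u=min(max(u,r),560-r); v=min(max(v,r),420-r)
    return cv2.resize(c['image'][v-r:v+r,u-r:u+r],None,fx=k/1.6,fy=k/1.6,interpolation=cv2.INTER_CUBIC),(u,v)
E
python3 - <<'E'
from h import *
c=cam('wrist'); save('w1.png',c['image']); print(robot.get_obs()['position'], -c['R'].T@c['t'], c['R'])
E
```

```text
[0.52546944 0.11994547 0.29090222] [0.52360785 0.20396878 0.44645102] [[ 0.99998732  0.00405845  0.00298008]
 [ 0.00296099 -0.95270832  0.30387183]
 [ 0.0040724  -0.30385915 -0.95270826]]
```

View pics/w1.png

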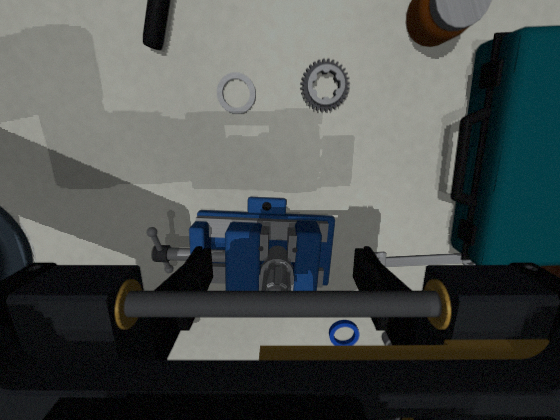

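Gear A lies at (325,85), hub up with grooves visible; the ring rB at (237,93) is light grey and the shaft is behind the gripper at (277,270). Measure gear A by dark-mask contour on its rim plane, and move to look at gear B and rA.

Run:
```python
from h import *
c=cam('wrist'); g=cv2.cvtColor(c['image'],cv2.COLOR_RGB2GRAY)
for n,(u,v) in dict(A=(325,85),rB=(237,93)).items():
    w=c['image'][v-35:v+35,u-35:u+35]; gg=g[v-35:v+35,u-35:u+35]
    bg=np.median(w.reshape(-1,3),0); 
    for T in (25,40):
        m=(np.abs(w.astype(float)-np.percentile(w.reshape(-1,3),75,axis=0)).max(2)>T).astype(np.uint8)
        k,l,s,ct=cv2.connectedComponentsWithStats(m); i=l[35-15:35+15,5:].ravel(); i=np.bincount(i[i>0]).argmax()
        cs,h=cv2.findContours((l==i).astype(np.uint8),cv2.RETR_CCOMP,cv2.CHAIN_APPROX_NONE)
        for q,hh in zip(cs,h[0]):
            if len(q)<25: continue
            uv=q[:,0]+[u-35,v-35]; 
            for z in (.0,.01,.02): 
                p=onplane(c,uv,z); print(n,T,len(q),'hole' if hh[3]>=0 else 'outer',z,np.round(circ(p[:,:2]),4))
P=cloud(c)
for X in ((.585,.249),(.4615,.232)):
    r=np.hypot(P[...,0]-X[0],P[...,1]-X[1]); z=P[...,2][(r<.026)&(r>.021)]; print('depth top',np.nanpercentile(z,[25,50,75]), 'bench',np.nanmedian(P[...,2][(r>.045)&(r<.06)]))
```

```text
A 25 194 outer 0.0 [0.5838 0.2489 0.0343]
A 25 194 outer 0.01 [0.5825 0.2479 0.0335]
A 25 194 outer 0.02 [0.5811 0.2469 0.0327]
A 25 98 hole 0.0 [0.5819 0.2472 0.0164]
A 25 98 hole 0.01 [0.5807 0.2462 0.0161]
A 25 98 hole 0.02 [0.5794 0.2452 0.0157]
A 40 197 outer 0.0 [0.5838 0.2489 0.0339]
A 40 197 outer 0.01 [0.5825 0.2479 0.0331]
A 40 197 outer 0.02 [0.5812 0.2468 0.0324]
A 40 110 hole 0.0 [0.5855 0.2516 0.0261]
A 40 110 hole 0.01 [0.5841 0.2505 0.0255]
A 40 110 hole 0.02 [0.5828 0.2494 0.0249]
rB 25 90 outer 0.0 [0.4587 0.2392 0.0194]
rB 25 90 outer 0.01 [0.4602 0.2384 0.0189]
rB 25 90 outer 0.02 [0.4617 0.2375 0.0185]
rB 40 61 outer 0.0 [0.4587 0.2395 0.0191]
rB 40 61 outer 0.01 [0.4601 0.2386 0.0187]
rB 40 61 outer 0.02 [0.4616 0.2378 0.0183]
depth top [0.02056767 0.02140631 0.0219807 ] bench 0.0006358965273410566
depth top [0.00030395 0.00109896 0.00487889] bench 0.0005784413296591739
```

{"fn": "send_rows", "kwargs": {
  "increments": [0, 0, 0, 0, -4, 0, 1, 0, 0, 0, 0, -4, 0, 1, 0, 0, 0, 0, -4, 0, 1, 0, 0, 0, 0, -4, 0, 1, 0, 0, 0, 0, -4, 0, 1, 0, 0, 0, 0, -4, 0, 1, 0, 0, 0, 0, -4, 0, 1, 0, 0, 0, 0, -4, 0, 1, 0, 0, 0, 0, 0, 0, 1, 0, 0, 0, 0, 0, 0, 1, 0, 0, 0, 0, 0, 0, 1]
}}

```text
time: 1.82
position: [0.5249, -0.2013, 0.2892]
tool_rot: [0.708, 0.706, -0.0, -0.001]
ft_force: [0.3, 0.6, 0.5]
grip_width: 0.087
grip_force: 0.0
```

Run:
```python
from h import *
c=cam('wrist'); save('w2.png',c['image']); print(robot.get_obs()['position'])
```

```text
[ 0.52495506 -0.20024801  0.28940794]
```

View pics/w2.png

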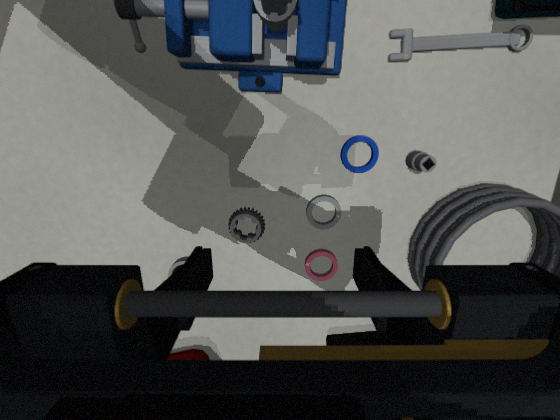

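Gear B (246,224) is visibly smaller than A, so A is the large gear (rim radius 33.5 mm measured); ring rA sits at (323,211). Measure both, then look down on the shaft.

Run:
```python
from h import *
c=cam('wrist'); P=cloud(c)
for n,X,zz in (('gB',(.468,-.2785),(.008,.018)),('rA',(.588,-.257),(.007,.02))):
    for it in range(3):
        r=np.hypot(P[...,0]-X[0],P[...,1]-X[1]); m=(r<.04)&(P[...,2]>.006); q=P[m]
        X=(np.nanpercentile(q[:,:2],2,axis=0)+np.nanpercentile(q[:,:2],98,axis=0))/2
    z=P[...,2][(r<.0255)&(r>.020)]
    print(n,X,np.ptp(q[:,:2],axis=0),np.nanpercentile(z,[25,50,75,90]),np.nanmedian(P[...,2][(r>.045)&(r<.06)]))
```

```text
gB [ 0.46652809 -0.27666489] [0.05749144 0.05704715] [0.00985506 0.01938874 0.02072836 0.02146462] 0.0007585754510008591
rA [ 0.58747526 -0.24780435] [0.05352512 0.07002206] [0.00094831 0.00507961 0.01057233 0.01139085] 0.0016475961051825305
```

{"fn": "send_rows", "kwargs": {
  "increments": [0, 0, 0, 0, 4, 0, 1, 0, 0, 0, 0, 4, 0, 1, 0, 0, 0, -0.5, 3.5, 0, 1, 0, 0, 0, 0, 0, 0, 1, 0, 0, 0, 0, 0, 0, 1, 0, 0, 0, 0, 0, 0, 1]
}}

```text
time: 2.42
position: [0.5206, -0.0845, 0.2907]
tool_rot: [0.706, 0.708, -0.0, 0.001]
ft_force: [-0.7, -0.1, 0.5]
grip_width: 0.0868
grip_force: 0.0
```

Run:
```python
from h import *
c=cam('wrist'); np.save('shaft.npy',c,allow_pickle=True); a,uv=crop_at(c,(.519,-.002,.147),r=40,k=12); print(a.shape,uv,robot.get_obs()['position']); save('w3.png',a)
P=cloud(c); r=np.hypot(P[...,0]-.519,P[...,1]+.002)
m=(r<.03)&(P[...,2]>.148)&(P[...,2]<.16); q=P[m]; print('top',m.sum(),np.median(q,0),np.round(circ(q[:,:2]),4),q[:,:2].min(0),q[:,:2].max(0))
```

```text
(600, 600, 3) (np.int64(281), np.int64(120)) [ 0.52076669 -0.08535451  0.29057324]
top 729 [0.5169488  0.00315039 0.15294654] [0.5168 0.0034 0.01  ] [ 0.50340467 -0.01080468] [0.53037488 0.01750068]
```

View pics/w3.png

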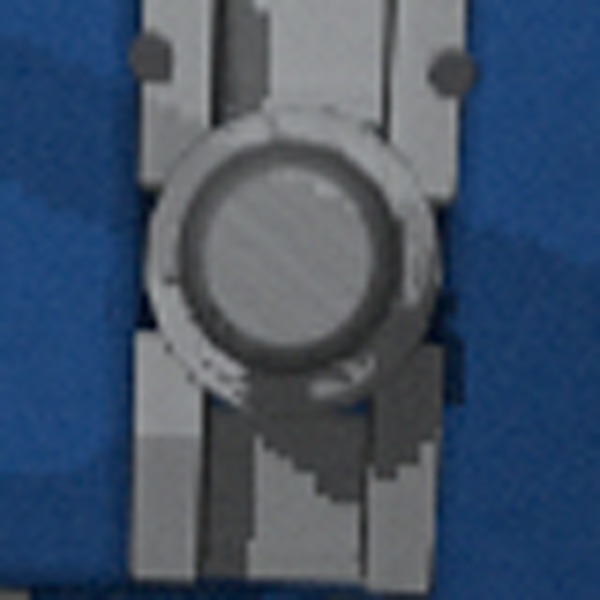

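Looking down: shaft top centre at about pixel (280,114), i.e. (0.517,0.003); the teeth barely show at this range. rA is 10 mm tall, so it is the thick spacer. I go closer for the spline angle.

{"fn": "send_rows", "kwargs": {
  "increments": [0, 0, 0, 0, 0, -4, 1, 0, 0, 0, 0, 0, -4, 1, 0, 0, 0, 0, 0, -4, 1, 0, 0, 0, 0, 0, -3, 1, 0, 0, 0, 0, 0, 0, 1, 0, 0, 0, 0, 0, 0, 1, 0, 0, 0, 0, 0, 0, 1]
}}

```text
time: 3.05
position: [0.5218, -0.0866, 0.1416]
tool_rot: [0.707, 0.707, 0.001, 0.001]
ft_force: [0.3, -0.6, 0.8]
grip_width: 0.0871
grip_force: 0.0
```

Run:
```python
from h import *
c=cam('wrist'); P=cloud(c); r=np.hypot(P[...,0]-.517,P[...,1]-.003)
m=(r<.03)&(P[...,2]>.150)&(P[...,2]<.157); q=P[m]; print('top',m.sum(),np.median(q,0),np.round((q[:,:2].min(0)+q[:,:2].max(0))/2,4),np.ptp(q[:,:2],axis=0))
cx,cy=(q[:,:2].min(0)+q[:,:2].max(0))/2
print(robot.get_obs()['position'])
a,uv=crop_at(c,(cx,cy,.147),r=50,k=9.6); print(uv)
# unwrapped depth at plane z=.142
R,_=cv2.Rodrigues(c['R'])
th=np.radians(np.arange(0,360,5)); out=[]
for rad in (.0160,.0168,.0175):
    X=np.c_[cx+rad*np.cos(th),cy+rad*np.sin(th),np.full(72,.142)]
    p,_=cv2.projectPoints(X,R,c['t'],c['K'],c['d']); p=p[:,0].round().astype(int); z=P[p[:,1],p[:,0],2]
    out.append(z); print(rad,''.join('#' if x>.125 else ('?' if np.isnan(x) else '.') for x in z))
Z=np.array(out); ph=np.linspace(0,60,60,endpoint=False)
t=(Z>.125).mean(0); e=(t*np.exp(6j*th)).sum(); print('spline phase deg mod60',np.degrees(np.angle(e))/6, abs(e)/t.sum())
save('w4.png',a)
```

```text
top 2673 [0.51683677 0.00379837 0.15329433] [0.5165 0.0034] [0.02771731 0.02688131]
[ 0.52226807 -0.08662912  0.14230744]
(np.int64(272), np.int64(104))
0.016 ###.....#######.....#######.....#######......######......######.....####
0.0168 ###.....#######......#####......#######......######......######.....####
0.0175 ###......#####.......#####.......#####.......######......######......###
spline phase deg mod60 -4.008517991559489 0.6084742205620962
```

View pics/w4.png

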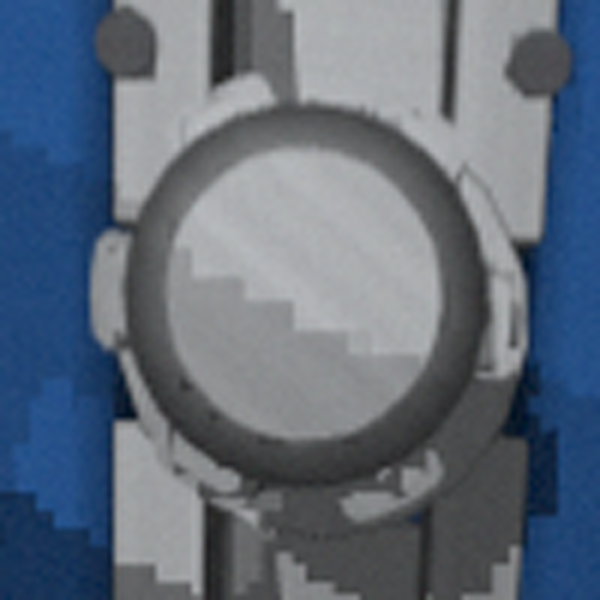

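The close view shows splines at left (108,290) and right (500,320) about the centre (305,300); the phase is −4° mod 60 by depth, and the axis is (0.5166,0.0036). Now a close look at gear A.

{"fn": "send_rows", "kwargs": {
  "increments": [0, 0, 0, 0, 0, 4, 1, 0, 0, 0, 1, 3.8, 3, 1, 0, 0, 0, 1, 4, 0, 1, 0, 0, 0, 1, 4, 0, 1, 0, 0, 0, 1, 4, 0, 1, 0, 0, 0, 1, 4, 0, 1, 0, 0, 0, 1, 4, -3, 1, 0, 0, 0, 0, 1, -4, 1, 0, 0, 0, 0, 0, 0, 1, 0, 0, 0, 0, 0, 0, 1, 0, 0, 0, 0, 0, 0, 1]
}}

```text
time: 4.02
position: [0.5785, 0.1488, 0.1436]
tool_rot: [0.707, 0.707, 0.001, 0.002]
ft_force: [0.2, 0.6, -0.4]
grip_width: 0.0871
grip_force: 0.0
```

```bash
cat >> h.py <<'E'
def gear(c,X,ztop,rh,dz=.006):
    """hub centre from depth-top pixels, groove phase (deg mod 60) from bore"""
    P=cloud(c); X=np.array(X,float)
    r=np.hypot(P[...,0]-X[0],P[...,1]-X[1]); m=((r<.04)&(np.abs(P[...,2]-ztop)<.0035)).astype(np.uint8)
    n,l,s,_=cv2.connectedComponentsWithStats(m); m=(l==1+s[1:,4].argmax()).astype(np.uint8)
    cs,_=cv2.findContours(m,cv2.RETR_EXTERNAL,cv2.CHAIN_APPROX_NONE); uv=max(cs,key=len)[:,0]
    x,y,rr=circ(onplane(c,uv,ztop)[:,:2])
    th=np.radians(np.arange(0,360,2.5)); R,_=cv2.Rodrigues(c['R']); t=0
    for rad in (.0165,.0172,.018):
        p,_=cv2.projectPoints(np.c_[x+rad*np.cos(th),y+rad*np.sin(th),np.full(len(th),ztop)],R,c['t'],c['K'],c['d']); p=p[:,0].round().astype(int)
        hole=~(np.abs(P[p[:,1],p[:,0],2]-ztop)<dz); t=t+hole; print(rad,''.join('.#'[int(b)] for b in hole))
    e=(t*np.exp(6j*th)).sum(); print('centre',x,y,'r',rr,'groove',np.degrees(np.angle(e))/6,abs(e)/t.sum()); return x,y
E
python3 - <<'E'
from h import *
c=cam('wrist'); o=robot.get_obs(); print(o['position'],o['tool_rot']); gear(c,(.584,.2485),.021,.025)
a,uv=crop_at(c,(.584,.2485,.02),50,9.6); save('w5.png',a)
E
```

```text
[0.57900972 0.14845588 0.14417198] [0.70745934 0.70674833 0.00204169 0.00197768]
0.0165 ########..........##############...........#############..........################........################.......###############..........######
0.0172 ########...........#############...........##############...........#############..........##############.........##############..........######
0.018 ######............###...###.###......#......#.#.######.#............############...........#############...........############............#####
centre 0.5826363476902313 0.24979322146159494 r 0.024735937259317282 groove 2.422383157141491 0.5318154799181363
```

{"fn": "send_rows", "kwargs": {
  "increments": [0, 0, 0, 0.4, 3.4, 0, 1, 0, 0, 0, 0, 3.4, -2, 1, 0, 0, 0, 0, 3.3, -4, 1, 0, 0, 0, 0, 0, -4, 1, 0, 0, 0, 0, 0, 0, 1, 0, 0, 0, 0, 0, 0, 1, 0, 0, 0, 0, 0, 0, 1],
  "newtons": 30
}}

```text
time: 4.65
position: [0.5832, 0.2428, 0.052]
tool_rot: [0.708, 0.706, 0.002, 0.001]
ft_force: [0.7, 0.4, 1.0]
grip_width: 0.0869
grip_force: 0.0
```

Run:
```python
from h import *
o=robot.get_obs(); print(o['position'],o['tool_rot'])
```

```text
[0.58323543 0.24281766 0.0520007 ] [0.70777114 0.70643806 0.00188954 0.00130837]
```

{"fn": "send_rows", "kwargs": {
  "increments": [0, 0, 0, 0, 0.7, -1.5, 1, 0, 0, 0, 0, 0, -1, 1, 0, 0, 0, 0, 0, -0.6, 1, 0, 0, 0, 0, 0, 0, 1, 0, 0, 0, 0, 0, 0, 1]
}}

```text
time: 5.07
position: [0.5815, 0.2502, 0.019]
tool_rot: [0.707, 0.707, 0.0, 0.0]
ft_force: [0.1, 0.2, -0.4]
grip_width: 0.0873
grip_force: 0.0
```

Run:
```python
from h import *
o=robot.get_obs(); print(o['position'],o['ft_force'])
```

```text
[0.5815363  0.25019936 0.0189981 ] [ 0.13198759  0.18619934 -0.41113617]
```

{"fn": "send_rows", "kwargs": {
  "increments": [0, 0, 0, 0, 0, 0, 0, 0, 0, 0, 0, 0, 0, 0, 0, 0, 0, 0, 0, 0, 0, 0, 0, 0, 0, 0, 0, 0, 0, 0, 0, 0, 0, 0, 0, 0, 0, 0, 0, 0, 0, 0]
}}

```text
time: 5.57
position: [0.5812, 0.2509, 0.0185]
tool_rot: [0.707, 0.707, 0.0, 0.0]
ft_force: [-0.1, 0.5, 3.2]
grip_width: 0.0551
grip_force: 1.9
```

{"fn": "send_rows", "kwargs": {
  "increments": [0, 0, 0, 0, 0, 0.2, 0, 0, 0, 0, 0, 0, 0, 0, 0, 0, 0, 0, 0, 0, 0, 0, 0, 0, 0, 0, 0, 0, 0, 0, 0, 0, 0, 0, 0]
}}

```text
time: 5.98
position: [0.5804, 0.2507, 0.0195]
tool_rot: [0.707, 0.707, -0.001, -0.0]
ft_force: [-1.7, -0.7, -2.2]
grip_width: 0.0494
grip_force: 30.0
```

{"fn": "send_rows", "kwargs": {
  "increments": [0, 0, 0, 0, 0, 1, 0, 0, 0, 0, 0, 0, 3, 0, 0, 0, 0, 0, 0, 4, 0, 0, 0, 0, 0, 0, 4, 0, 0, 0, 0, 0, 0, 4, 0, 0, 0, 0, 0, 0, 2, 0, 0, 0, 0, 0, 0, 0, 0, 0, 0, 0, 0, 0, 0, 0, 0, 0, 0, 0, 0, 0, 0]
}}

```text
time: 6.73
position: [0.5793, 0.2504, 0.1983]
tool_rot: [0.707, 0.707, -0.002, -0.001]
ft_force: [-1.1, 0.2, -3.5]
grip_width: 0.0493
grip_force: 30.0
```

Run:
```python
from h import *
c=cam('wrist'); o=robot.get_obs(); p=o['position']; print(p,o['tool_rot'],o['ft_force'])
P=cloud(c); r=np.hypot(P[...,0]-p[0],P[...,1]-p[1]); 
m=(r<.045)&(np.abs(P[...,2]-p[2])<.03); v,u=np.nonzero(m); print(m.sum(),u.min(),u.max(),v.min(),v.max()); print(np.histogram(P[m][:,2]-p[2],20))
save('w6.png',cv2.resize(c['image'][180:330,170:390],None,fx=3.5,fy=3.5,interpolation=cv2.INTER_CUBIC))
```

```text
[0.57904343 0.25026807 0.19752633] [ 0.70713209  0.70707641 -0.00228136 -0.0013981 ] [-1.04752401 -0.43214438 -3.64377014]
7056 208 357 205 290
(array([ 161,  255,  269,  404, 1522,  300,  298,  280, 1450,  863,  106,
        108,  109,  130,  132,  167,  133,  131,  103,  135]), array([-0.01856358, -0.01613584, -0.01370809, -0.01128035, -0.0088526 ,
       -0.00642485, -0.00399711, -0.00156936,  0.00085838,  0.00328613,
        0.00571387,  0.00814162,  0.01056936,  0.01299711,  0.01542485,
        0.0178526 ,  0.02028035,  0.02270809,  0.02513584,  0.02756358,
        0.02999133]))
```

View pics/w6.png

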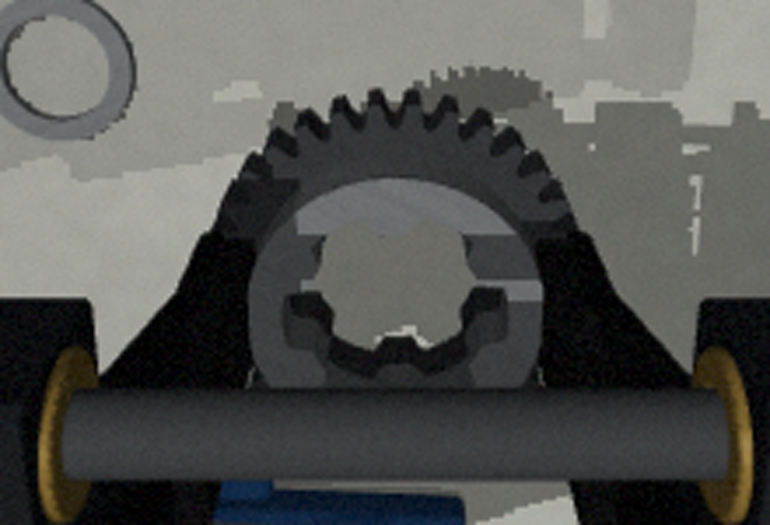

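The held gear is in view: hub at picture centre (395,285), six grooves visible, tilt not noticeable. Measure its centre and groove phase relative to the tool.

```bash
cat >> h.py <<'E'
def held(c,ztop,vmax=287):
    P=cloud(c); p=robot.get_obs()['position']; r=np.hypot(P[...,0]-p[0],P[...,1]-p[1])
    zz=P[...,2][(r<.024)&(r>.0195)]; zz=zz[abs(zz-ztop)<.004]; ztop=np.median(zz)
    m=((r<.033)&(abs(P[...,2]-ztop)<.002)).astype(np.uint8); m[vmax:]=0
    cs,_=cv2.findContours(m,cv2.RETR_EXTERNAL,cv2.CHAIN_APPROX_NONE); uv=max(cs,key=len)[:,0]; uv=uv[uv[:,1]<vmax-4]
    q=onplane(c,uv,ztop)[:,:2]; x,y,rr=circ(q)
    for _ in range(4):
        d=abs(np.hypot(q[:,0]-x,q[:,1]-y)-rr); k=d<max(.0008,np.median(d)*2); x,y,rr=circ(q[k])
    th=np.radians(np.arange(0,360,2.5)); R,_=cv2.Rodrigues(c['R']); t=0
    for rad in (.0165,.0172,.018):
        w,_=cv2.projectPoints(np.c_[x+rad*np.cos(th),y+rad*np.sin(th),np.full(len(th),ztop)],R,c['t'],c['K'],c['d']); w=w[:,0].round().astype(int)
        ok=w[:,1]<vmax; hole=~(np.abs(P[w[:,1],w[:,0],2]-ztop)<.003); t=t+np.where(ok,hole-.53,0); print(rad,''.join('.#'[int(b)] if o else ' ' for b,o in zip(hole,ok)))
    ph=np.radians(np.arange(-30,30,.5)); sc=[(t*np.cos(6*(th-a))).sum() for a in ph]
    print('TCP',p,'ztop-TCP',ztop-p[2],'centre-TCP',x-p[0],y-p[1],'r',rr,k.sum(),'groove',np.degrees(ph[np.argmax(sc)]))
E
python3 - <<'E'
from h import *
c=cam('wrist'); held(c,robot.get_obs()['position'][2]+.0025)
E
```

```text
0.0165 #####............####.#.#...#...#.................#.#####.............############.#......#####                           ######.##.....########
0.0172 #####.................................................................############.........##                               ###..........#######
0.018 ####..................................................................###########...........                                 #...........#######
TCP [0.57912308 0.25028522 0.19724736] ztop-TCP 0.0024499520200511327 centre-TCP -0.00036567278430232886 0.0015777142244967068 r 0.022418823916777915 301 groove 2.5
```

```bash
cat >> h.py <<'E'
def held2(c,ztop,rh):
    from scipy.optimize import least_squares
    P=cloud(c); p=robot.get_obs()['position']
    m=((np.hypot(P[...,0]-p[0],P[...,1]-p[1])<.033)&(abs(P[...,2]-ztop)<.0035)).astype(np.uint8); pts=[]
    for u in range(560):
        v=np.nonzero(m[:,u])[0]
        if len(v): pts.append((u,v[0]-.5))
    q=onplane(c,np.array(pts),ztop)[:,:2]; q=q[q[:,1]>p[1]+.012]
    s=least_squares(lambda a:np.hypot(q[:,0]-a[0],q[:,1]-a[1])-rh,[p[0],p[1]],loss='soft_l1',f_scale=.0004)
    print('TCP',p,'held centre-TCP',s.x-p[:2],len(q),'rms',np.sqrt(np.mean(s.fun**2)),'q',robot.get_obs()['tool_rot'],robot.get_obs()['ft_force'])
E
python3 - <<'E'
from h import *
c=cam('wrist'); held2(c,robot.get_obs()['position'][2]+.0025,.025)
E
```

```text
TCP [0.57936296 0.25036042 0.19727195] held centre-TCP [-5.26716690e-04 -2.91707085e-05] 77 rms 0.0008131404745316863 q [ 0.70712006  0.70708843 -0.00228147 -0.00140517] [-0.42960663 -0.10504881 -2.69597754]
```

{"fn": "send_rows", "kwargs": {
  "increments": [0, 0, -0.03, -0.8, -2, 0.5, 0, 0, 0, -0.03, -0.8, -3, 0, 0, 0, 0, -0.03, -0.8, -3.2, 0, 0, 0, 0, -0.022, -0.8, -3.2, 0, 0, 0, 0, 0, -0.8, -3.2, 0, 0, 0, 0, 0, -0.8, -3.2, 0, 0, 0, 0, 0, -0.8, -3.2, 0, 0, 0, 0, 0, -0.6, -2.5, 0, 0, 0, 0, 0, 0, -1.2, 0, 0, 0, 0, 0, 0, 0, 0, 0, 0, 0, 0, 0, 0, 0, 0]
}}

```text
time: 7.8
position: [0.5191, 0.0037, 0.2042]
tool_rot: [0.746, 0.666, -0.0, -0.001]
ft_force: [-0.4, 0.6, -2.6]
grip_width: 0.0486
grip_force: 30.0
```

Run:
```python
from h import *
c=cam('wrist'); z=robot.get_obs()['position'][2]+.0025; held2(c,z,.025); held(c,z)
from scipy.spatial.transform import Rotation as R
print(R.from_quat(robot.get_obs()['tool_rot']).as_matrix().round(3))
# top of shaft visible?
P=cloud(c); m=(np.hypot(P[...,0]-.5166,P[...,1]-.0036)<.016)&(abs(P[...,2]-.153)<.003); print('shaft px',m.sum(), P[m].mean(0) if m.any() else '')
save('w7.png',cv2.resize(c['image'][180:330,170:390],None,fx=3.5,fy=3.5,interpolation=cv2.INTER_CUBIC))
```

```text
TCP [0.51904321 0.00439407 0.20429763] held centre-TCP [-0.00044344 -0.00062202] 87 rms 0.0020950517962004087 q [ 7.45731055e-01  6.66246670e-01 -2.53142345e-05 -7.53436361e-04] [-0.85854349 -0.0842626  -2.15811652]
0.0165 ##.............#.##....#....................#..#.##.###............#############.......#####                            #####........###########
0.0172 ##..................................................#...............############........##                               ###..........##########
0.018 ##..............................................#...................##########...........                                  ..#........##########
TCP [0.51904321 0.00439407 0.20429763] ztop-TCP 0.002171092225407123 centre-TCP 9.769533120829177e-05 0.0008254340119626955 r 0.022542114677564083 304 groove -4.5
[[ 0.112  0.994 -0.001]
 [ 0.994 -0.112  0.001]
 [ 0.001 -0.001 -1.   ]]
shaft px 95 [ 0.51615563 -0.00573048  0.15277558]
```

View pics/w7.png

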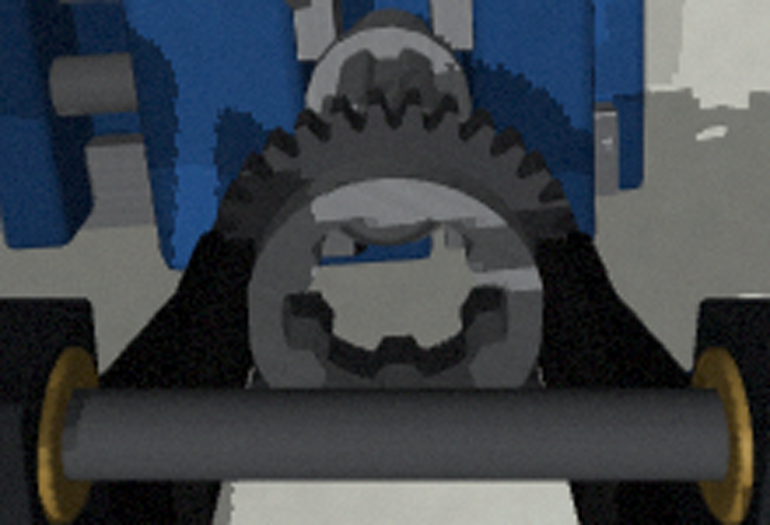

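The shaft head shows behind the held gear at picture (385,70), and the gear's grooves now stand at about −4°, matching the splines. Descend with care.

{"fn": "send_rows", "kwargs": {
  "increments": [0, 0, 0, -0.2, 0, -1, 0, 0, 0, 0, 0, 0, -1.2, 0, 0, 0, 0, 0, 0, -0.8, 0, 0, 0, 0, 0, 0, -0.4, 0, 0, 0, 0, 0, 0, -0.3, 0, 0, 0, 0, 0, 0, 0, 0, 0, 0, 0, 0, 0, 0, 0]
}}

```text
time: 8.43
position: [0.5173, 0.0041, 0.168]
tool_rot: [0.745, 0.667, 0.0, 0.0]
ft_force: [-0.5, -0.1, -2.4]
grip_width: 0.0494
grip_force: 30.0
```

Run:
```python
from h import *
for i in range(3):
    c=cam('wrist') if i==0 else robot.camera('wrist'); o=robot.get_obs(); print(o['position'],o['ft_force'],o['moment'])
P=cloud(c); m=(np.hypot(P[...,0]-.5166,P[...,1]-.0036)<.02)&(abs(P[...,2]-.153)<.002); print(m.sum())
q=P[m]; print('shaft top seen',q.mean(0),np.percentile(q,[2,98],axis=0)) if m.any() else 0
```

```text
[0.5173899  0.00393606 0.16825764] [ 0.8659095  -0.24926501 -2.58722188] [-0.06257033  0.02315568  0.04165955]
[0.51744027 0.00384209 0.16836665] [ 0.42236617 -0.56968615 -2.57610384] [0.02948101 0.00216702 0.03822572]
[0.51740975 0.00373688 0.16841757] [-0.35303246  0.18350421 -3.02411743] [-0.0493906   0.05927403 -0.00574146]Traceback (most recent call last):
  File "<stdin>", line 4, in <module>
  File "h.py", line 12, in cloud
    h,w=c['range_z'].shape; v,u=np.mgrid[:h,:w]; o,d=ray(c,np.c_[u.ravel(),v.ravel()])
                                                     ~~~^^^^^^^^^^^^^^^^^^^^^^^^^^^^^^
  File "h.py", line 7, in ray
    p=cv2.undistortPoints(np.array(uv,float).reshape(-1,1,2),c['K'],c['d'])[:,0]
                                                             ~^^^^^
KeyError: 'K'
```

{"fn": "send_rows", "kwargs": {
  "increments": [0, 0, 0, 0, 0, -0.2, 0, 0, 0, 0, 0, 0, -0.2, 0, 0, 0, 0, 0, 0, -0.2, 0, 0, 0, 0, 0, 0, 0, 0]
}}

```text
time: 8.92
position: [0.5167, 0.0039, 0.1615]
tool_rot: [0.746, 0.666, -0.0, -0.0]
ft_force: [-0.1, 0.2, -3.7]
grip_width: 0.049
grip_force: 30.0
```

{"fn": "send_rows", "kwargs": {
  "increments": [0, 0, 0, 0, 0, -0.15, 0, 0, 0, 0, 0, 0, -0.15, 0, 0, 0, 0, 0, 0, 0, 0]
}}

```text
time: 9.17
position: [0.517, 0.0039, 0.1587]
tool_rot: [0.746, 0.666, 0.0, -0.0]
ft_force: [-0.2, 0.7, -3.3]
grip_width: 0.049
grip_force: 30.0
```

{"fn": "send_rows", "kwargs": {
  "increments": [0, 0, 0, 0, 0, -0.15, 0, 0, 0, 0, 0, 0, -0.15, 0, 0, 0, 0, 0, 0, -0.15, 0, 0, 0, 0, 0, 0, 0, 0]
}}

```text
time: 9.5
position: [0.517, 0.0039, 0.1542]
tool_rot: [0.746, 0.666, 0.0, -0.0]
ft_force: [-0.0, 1.6, -3.2]
grip_width: 0.0491
grip_force: 30.0
```

{"fn": "send_rows", "kwargs": {
  "increments": [0, 0, 0, 0, 0, -0.4, 0, 0, 0, 0, 0, 0, -0.6, 0, 0, 0, 0, 0, 0, -0.6, 0, 0, 0, 0, 0, 0, -0.6, 0, 0, 0, 0, 0, 0, -0.6, 0, 0, 0, 0, 0, 0, -0.5, 0, 0, 0, 0, 0, 0, 0, 0]
}}

```text
time: 10.08
position: [0.5169, 0.0041, 0.1202]
tool_rot: [0.746, 0.666, -0.0, -0.001]
ft_force: [2.3, 4.5, -5.6]
grip_width: 0.0486
grip_force: 30.0
```

{"fn": "send_rows", "kwargs": {
  "increments": [0, 0, 0, 0, 0, -0.3, 0, 0, 0, 0, 0, 0, -0.3, 0, 0, 0, 0, 0, 0, -0.2, 0, 0, 0, 0, 0, 0, -0.2, 0, 0, 0, 0, 0, 0, 0, 0]
}}

```text
time: 10.5
position: [0.517, 0.004, 0.1112]
tool_rot: [0.746, 0.666, 0.0, -0.0]
ft_force: [1.6, 4.8, -1.6]
grip_width: 0.0489
grip_force: 30.0
```

{"fn": "send_rows", "kwargs": {
  "increments": [0, 0, 0, 0.02, 0.05, -0.1, 0, 0, 0, 0, 0, 0, -0.1, 0, 0, 0, 0, 0, 0, -0.05, 0, 0, 0, 0, 0, 0, 0, 0]
}}

```text
time: 10.83
position: [0.5171, 0.0041, 0.1093]
tool_rot: [0.745, 0.667, -0.0, 0.0]
ft_force: [-1.0, 2.1, 2.1]
grip_width: 0.0491
grip_force: 30.0
```

{"fn": "send_rows", "kwargs": {
  "increments": [0, 0, 0, 0, 0, -0.05, 0, 0, 0, 0, 0, 0, 0, 0]
}}

```text
time: 11.0
position: [0.5171, 0.0041, 0.1093]
tool_rot: [0.745, 0.667, -0.0, 0.0]
ft_force: [-2.4, 2.7, 6.5]
grip_width: 0.0485
grip_force: 30.0
```

{"fn": "send_rows", "kwargs": {
  "increments": [0, 0, 0, 0, 0, 0, 0.62, 0, 0, 0, 0, 0, 0, 0.7, 0, 0, 0, 0, 0, 0, 0.8, 0, 0, 0, 0, 0, 0, 0.9, 0, 0, 0, 0, 0, 0, 1, 0, 0, 0, 0, 0, 0, 1]
}}

```text
time: 11.5
position: [0.5172, 0.0041, 0.1083]
tool_rot: [0.746, 0.666, -0.0, 0.0]
ft_force: [0.5, -0.0, -0.5]
grip_width: 0.0794
grip_force: 0.0
```

{"fn": "send_rows", "kwargs": {
  "increments": [0, 0, 0, 0, 0, 1, 1, 0, 0, 0, 0, 0, 3, 1, 0, 0, 0, 0, 0, 4, 1, 0, 0, 0.03, 0, 0, 4, 1, 0, 0, 0.03, 0, -2, 3, 1, 0, 0, 0.03, 0.2, -4, 2, 1, 0, 0, 0.022, 0.2, -4, 1, 1, 0, 0, 0, 0.2, -4, 0.4, 1, 0, 0, 0, 0.2, -4, 0, 1, 0, 0, 0, 0, -3, 0, 1, 0, 0, 0, 0, 0, 0, 1, 0, 0, 0, 0, 0, 0, 1, 0, 0, 0, 0, 0, 0, 1]
}}

```text
time: 12.58
position: [0.5245, -0.2023, 0.2911]
tool_rot: [0.707, 0.707, 0.0, -0.001]
ft_force: [0.5, 0.1, 0.5]
grip_width: 0.0872
grip_force: 0.0
```

```bash
cat >> h.py <<'E'
def ring(c,X,rmax,zlo,zhi,zp,r0):
    """outer circle of a part from its depth mask; zp = height of the rim seen"""
    P=cloud(c)
    for it in range(4):
        r=np.hypot(P[...,0]-X[0],P[...,1]-X[1]); m=((r<rmax)&(P[...,2]>zlo)&(P[...,2]<zhi)).astype(np.uint8)
        m=cv2.morphologyEx(m,cv2.MORPH_CLOSE,np.ones((3,3),np.uint8)); cs,_=cv2.findContours(m,cv2.RETR_EXTERNAL,cv2.CHAIN_APPROX_NONE); uv=max(cs,key=cv2.contourArea)[:,0]
        x,y,rr=circ(onplane(c,uv,zp)[:,:2]); X=(x,y)
    print('ring',x,y,'r',rr,'expect',r0)
E
python3 - <<'E'
from h import *
c=cam('wrist'); print(robot.get_obs()['position'])
ring(c,(.588,-.255),.034,.006,.016,.009,.027); ring(c,(.467,-.277),.033,.006,.03,.008,.029)
P=cloud(c)
m=(np.hypot(P[...,0]-.517,P[...,1]-.004)<.024)&(P[...,2]>.1); print('hub top z',np.histogram(P[m][:,2],np.arange(.1,.16,.003)))
m=(P[...,2]>.08)&(P[...,1]<-.3)&(np.hypot(P[...,0]-.52,P[...,1]+.2)>.1);print('tall behind',m.sum(),P[m].min(0) if m.any() else '')
s=cam('side');P=cloud(s); m=(P[...,2]>.08)&(P[...,2]<.3)&(P[...,1]<-.3)&(P[...,1]>-.7)&(P[...,0]>.3); print('side tall',np.nanpercentile(P[m],[2,98],axis=0))
m=(P[...,2]>.08)&(P[...,2]<.3)&(P[...,1]<-.3)&(P[...,1]>-.45)&(P[...,0]>.3)&(P[...,0]<.8); print(m.sum())
E
```

```text
[ 0.5245596  -0.20167899  0.291131  ]
ring 0.587738732744262 -0.2562784876532073 r 0.026672971666019212 expect 0.027
ring 0.4664351957462612 -0.2787258657271413 r 0.02816275954890542 expect 0.029
hub top z (array([  0,   3,  22, 232,  95,  25,  29,  28,  15,   9,   3,   0,   0,
         0,   0,   0,   0,   0,   0]), array([0.1  , 0.103, 0.106, 0.109, 0.112, 0.115, 0.118, 0.121, 0.124,
       0.127, 0.13 , 0.133, 0.136, 0.139, 0.142, 0.145, 0.148, 0.151,
       0.154, 0.157]))
tall behind 63 [ 0.66428858 -0.48417049  0.08040305]
side tall [[ 0.30375482 -0.69682728  0.08310521]
 [ 1.62667211 -0.32168518  0.28725614]]
157
```

Large gear's hub top reads about 0.111 m: fully home. Thick spacer at (0.5877,−0.2563), radius right. Fetch it.

{"fn": "send_rows", "kwargs": {
  "increments": [0, 0, 0, 2.1, -1.8, -2, 1, 0, 0, 0, 2.1, -1.8, -3, 1, 0, 0, 0, 2.1, -1.8, -3, 1, 0, 0, 0, 0, 0, -4, 1, 0, 0, 0, 0, 0, -4, 1, 0, 0, 0, 0, 0, -4, 1, 0, 0, 0, 0, 0, -3, 1, 0, 0, 0, 0, 0, 0, 1, 0, 0, 0, 0, 0, 0, 1, 0, 0, 0, 0, 0, 0, 1]
}}

```text
time: 13.52
position: [0.5896, -0.2568, 0.0629]
tool_rot: [0.707, 0.708, 0.0, 0.001]
ft_force: [-0.3, -0.4, 0.6]
grip_width: 0.087
grip_force: 0.0
```

{"fn": "send_rows", "kwargs": {
  "increments": [0, 0, 0, -0.15, 0.05, -2, 0.8, 0, 0, 0, 0, 0, -1.5, 0.75, 0, 0, 0, 0, 0, -1, 0.75, 0, 0, 0, 0, 0, -0.6, 0.75, 0, 0, 0, 0, 0, 0, 0.75, 0, 0, 0, 0, 0, 0, 0.75]
}}

```text
time: 14.02
position: [0.5873, -0.2568, 0.0113]
tool_rot: [0.707, 0.707, 0.0, 0.001]
ft_force: [0.1, 0.7, 0.1]
grip_width: 0.066
grip_force: 0.0
```

{"fn": "send_rows", "kwargs": {
  "increments": [0, 0, 0, 0, 0, 0, 0.3, 0, 0, 0, 0, 0, 0, 0.3, 0, 0, 0, 0, 0, 0, 0.3, 0, 0, 0, 0, 0, 0, 0.3, 0, 0, 0, 0, 0, 0, 0.3, 0, 0, 0, 0, 0, 0, 0.3],
  "newtons": 20
}}

```text
time: 14.52
position: [0.5871, -0.2568, 0.0109]
tool_rot: [0.707, 0.707, 0.0, 0.001]
ft_force: [0.6, 0.2, 5.2]
grip_width: 0.0532
grip_force: 20.0
```

{"fn": "send_rows", "kwargs": {
  "increments": [0, 0, 0, 0, 0, 0.5, 0.3, 0, 0, 0, 0, 0, 3, 0.3, 0, 0, 0, 0, 0, 4, 0.3, 0, 0, 0, 0, 0, 4, 0.3, 0, 0, 0, 0, 0, 4, 0.3, 0, 0, 0, 0, 0, 3.5, 0.3, 0, 0, 0, 0, 0, 0, 0.3, 0, 0, 0, 0, 0, 0, 0.3, 0, 0, 0, 0, 0, 0, 0.3]
}}

```text
time: 15.27
position: [0.5855, -0.2558, 0.1992]
tool_rot: [0.707, 0.707, -0.0, -0.001]
ft_force: [-0.2, 0.0, -0.9]
grip_width: 0.0531
grip_force: 20.0
```

Run:
```python
from h import *
c=cam('wrist'); p=robot.get_obs()['position']; P=cloud(c); r=np.hypot(P[...,0]-p[0],P[...,1]-p[1])
h=P[...,2][(r<.0265)&(r>.0195)]-p[2]; print(np.histogram(h,np.arange(-.02,.02,.002)))
zt=p[2]+np.median(h[abs(h)<.005]); print(zt-p[2]); held2(c,zt,.027)
```

```text
(array([   0,    0,    0,    0,    1,    4,    7,    4,    3,  143, 1838,
         58,    6,    6,    4,    6,    5,    6,    7]), array([-2.00000000e-02, -1.80000000e-02, -1.60000000e-02, -1.40000000e-02,
       -1.20000000e-02, -1.00000000e-02, -8.00000000e-03, -6.00000000e-03,
       -4.00000000e-03, -2.00000000e-03, -1.73472348e-17,  2.00000000e-03,
        4.00000000e-03,  6.00000000e-03,  8.00000000e-03,  1.00000000e-02,
        1.20000000e-02,  1.40000000e-02,  1.60000000e-02,  1.80000000e-02]))
0.00084548640693341
TCP [ 0.58506871 -0.25553978  0.19811227] held centre-TCP [0.00012798 0.0014727 ] 86 rms 0.00026657575353957374 q [ 7.07103327e-01  7.07106667e-01 -4.77330374e-04 -2.19530027e-03] [-0.67271873 -0.06597343 -1.39062577]
```

{"fn": "send_rows", "kwargs": {
  "increments": [0, 0, 0, -0.8, 2, 0.2, 0.3, 0, 0, 0, -0.9, 3, 0, 0.3, 0, 0, 0, -0.9, 3.4, 0, 0.3, 0, 0, 0, -0.9, 3.4, 0, 0.3, 0, 0, 0, -0.9, 3.4, 0, 0.3, 0, 0, 0, -0.9, 3.4, 0, 0.3, 0, 0, 0, -0.9, 3.4, 0, 0.3, 0, 0, 0, -0.6, 2.8, 0, 0.3, 0, 0, 0, 0, 1, 0, 0.3, 0, 0, 0, 0, 0, 0, 0.3, 0, 0, 0, 0, 0, 0, 0.3, 0, 0, 0, 0, 0, 0, 0.3]
}}

```text
time: 16.32
position: [0.5191, 0.0003, 0.2014]
tool_rot: [0.707, 0.707, -0.0, 0.0]
ft_force: [0.0, 0.1, -0.9]
grip_width: 0.053
grip_force: 20.0
```

{"fn": "send_rows", "kwargs": {
  "increments": [0, 0, 0, -0.2, 0.2, -1, 0.3, 0, 0, 0, 0, 0, -1.2, 0.3, 0, 0, 0, 0, 0, -0.8, 0.3, 0, 0, 0, 0, 0, -0.4, 0.3, 0, 0, 0, 0, 0, -0.2, 0.3, 0, 0, 0, 0, 0, 0, 0.3, 0, 0, 0, 0, 0, 0, 0.3]
}}

```text
time: 16.9
position: [0.5169, 0.0031, 0.1662]
tool_rot: [0.707, 0.707, 0.0, 0.0]
ft_force: [-0.3, -0.3, -1.5]
grip_width: 0.0529
grip_force: 20.0
```

Run:
```python
from h import *
c=cam('wrist'); p=robot.get_obs()['position']; held2(c,p[2]+.0008,.027)
P=cloud(c); m=(np.hypot(P[...,0]-.5166,P[...,1]-.0036)<.016)&(abs(P[...,2]-.153)<.002); v,u=np.nonzero(m); print('shaft px',m.sum(), P[m].mean(0) if m.any() else '')
```

```text
TCP [0.5170217  0.00322751 0.1664243 ] held centre-TCP [-0.00034991  0.00158339] 86 rms 0.0002639931749261557 q [7.07220752e-01 7.06992617e-01 2.50963047e-04 4.29650464e-04] [-0.18753158  0.15498606 -0.76734978]
shaft px 1078 [0.51673803 0.00466833 0.15333682]
```

{"fn": "send_rows", "kwargs": {
  "increments": [0, 0, 0, 0, -0.07, -0.3, 0.3, 0, 0, 0, 0, 0, -0.4, 0.3, 0, 0, 0, 0, 0, -0.4, 0.3, 0, 0, 0, 0, 0, -0.3, 0.3, 0, 0, 0, 0, 0, -0.2, 0.3, 0, 0, 0, 0, 0, -0.2, 0.3, 0, 0, 0, 0, 0, 0, 0.3]
}}

```text
time: 17.53
position: [0.5162, 0.003, 0.1475]
tool_rot: [0.707, 0.707, -0.0, -0.0]
ft_force: [-1.2, 1.0, -0.9]
grip_width: 0.0531
grip_force: 20.0
```

{"fn": "send_rows", "kwargs": {
  "increments": [0, 0, 0, 0, 0, -0.4, 0.3, 0, 0, 0, 0, 0, -0.5, 0.3, 0, 0, 0, 0, 0, -0.5, 0.3, 0, 0, 0, 0, 0, -0.5, 0.3, 0, 0, 0, 0, 0, -0.3, 0.3, 0, 0, 0, 0, 0, -0.2, 0.3, 0, 0, 0, 0, 0, 0, 0.3]
}}

```text
time: 18.12
position: [0.5162, 0.0029, 0.1235]
tool_rot: [0.707, 0.707, -0.0, -0.0]
ft_force: [-0.4, -0.4, -1.3]
grip_width: 0.0529
grip_force: 20.0
```

{"fn": "send_rows", "kwargs": {
  "increments": [0, 0, 0, 0, 0, -0.15, 0.3, 0, 0, 0, 0, 0, -0.1, 0.3, 0, 0, 0, 0, 0, -0.05, 0.3, 0, 0, 0, 0, 0, 0, 0.3]
}}

```text
time: 18.45
position: [0.5167, 0.0028, 0.1218]
tool_rot: [0.707, 0.707, 0.0, 0.0]
ft_force: [-1.0, 0.9, 3.8]
grip_width: 0.0529
grip_force: 20.0
```

{"fn": "send_rows", "kwargs": {
  "increments": [0, 0, 0, 0, 0, -0.05, 0.3, 0, 0, 0, 0, 0, 0, 0.3]
}}

```text
time: 18.62
position: [0.5167, 0.0028, 0.1218]
tool_rot: [0.707, 0.707, 0.0, 0.0]
ft_force: [-2.7, 0.7, 7.9]
grip_width: 0.053
grip_force: 20.0
```

{"fn": "send_rows", "kwargs": {
  "increments": [0, 0, 0, 0, 0, 0, 0.65, 0, 0, 0, 0, 0, 0, 0.75, 0, 0, 0, 0, 0, 0, 0.9, 0, 0, 0, 0, 0, 0, 1, 0, 0, 0, 0, 0, 0, 1, 0, 0, 0, 0, 0, 1, 1, 0, 0, 0, 0, 0, 3, 1, 0, 0, 0, 0, 0, 4, 1, 0, 0, 0, 0, 0, 2, 1, 0, 0, 0, 0, 0, 0, 1, 0, 0, 0, 0, 0, 0, 1]
}}

```text
time: 19.53
position: [0.5173, 0.0028, 0.2223]
tool_rot: [0.707, 0.707, 0.001, 0.002]
ft_force: [0.0, 0.8, -0.2]
grip_width: 0.0874
grip_force: 0.0
```

{"fn": "send_rows", "kwargs": {
  "increments": [0, 0, 0, -1, -2, 1, 1, 0, 0, 0, -1, -4, 1, 1, 0, 0, 0, -1, -4, 1, 1, 0, 0, 0, -1, -4, 0, 1, 0, 0, 0, -1, -4, 0, 1, 0, 0, 0, -0.2, -2, 0, 1, 0, 0, 0, 0, 0, 0, 1, 0, 0, 0, 0, 0, 0, 1, 0, 0, 0, 0, 0, 0, 1]
}}

```text
time: 20.28
position: [0.464, -0.1945, 0.249]
tool_rot: [0.707, 0.707, -0.0, -0.002]
ft_force: [0.4, 0.1, -0.2]
grip_width: 0.0872
grip_force: 0.0
```

Run:
```python
from h import *
c=cam('wrist'); print(robot.get_obs()['position'])
ring(c,(.4665,-.278),.033,.006,.03,.008,.029); gear(c,(.4665,-.278),.020,.024)
P=cloud(c)
m=(np.hypot(P[...,0]-.517,P[...,1]-.004)<.026)&(P[...,2]>.1); print('spacer top z',np.histogram(P[m][:,2],np.arange(.1,.16,.003))[0])
```

```text
[ 0.46425918 -0.19416274  0.24921116]
ring 0.46645317776605333 -0.2788526102702559 r 0.02846029171927863 expect 0.029
0.0165 ...###########........###############..........##############...........############............####....##................####..#####...........
0.0172 ...###########.........##############..........############.............###########.............##......#..................##....##.##..........
0.018 ...##########...........####..#######............###########............##.....#................................................................
centre 0.46640121775595145 -0.2780465973735667 r 0.02385975409093358 groove 15.006251230068488 0.5670152850639324
spacer top z [ 31  26   0   0   0   0  59 141   0   0   0   0   0   0   0   0   0   0
   0]
```

{"fn": "send_rows", "kwargs": {
  "increments": [0, 0, 0, 0.1, -2, -2, 1, 0, 0, 0, 0, -3, -3, 1, 0, 0, 0, 0, -3.2, -3, 1, 0, 0, 0, 0, 0, -4, 1, 0, 0, 0, 0, 0, -4, 1, 0, 0, 0, 0, 0, -3, 1, 0, 0, 0, 0, 0, 0, 1, 0, 0, 0, 0, 0, 0, 1, 0, 0, 0, 0, 0, 0, 1]
}}

```text
time: 21.08
position: [0.467, -0.2752, 0.0635]
tool_rot: [0.707, 0.708, 0.0, 0.001]
ft_force: [-0.0, -0.4, 1.4]
grip_width: 0.0871
grip_force: 0.0
```

{"fn": "send_rows", "kwargs": {
  "increments": [0, 0, 0, 0, -0.35, -1.8, 1, 0, 0, 0, 0, 0, -1.5, 0.75, 0, 0, 0, 0, 0, -0.9, 0.75, 0, 0, 0, 0, 0, 0, 0.75, 0, 0, 0, 0, 0, 0, 0.75],
  "newtons": 30
}}

```text
time: 21.5
position: [0.4666, -0.2793, 0.0216]
tool_rot: [0.707, 0.707, 0.0, 0.001]
ft_force: [0.6, 0.1, 1.0]
grip_width: 0.0691
grip_force: 0.0
```

{"fn": "send_rows", "kwargs": {
  "increments": [0, 0, 0, 0, 0.07, -0.1, 0.75, 0, 0, 0, 0, 0, 0, 0.25, 0, 0, 0, 0, 0, 0, 0.25, 0, 0, 0, 0, 0, 0, 0.25, 0, 0, 0, 0, 0, 0, 0.25, 0, 0, 0, 0, 0, 0, 0.25, 0, 0, 0, 0, 0, 0, 0.25]
}}

```text
time: 22.08
position: [0.4661, -0.2786, 0.0196]
tool_rot: [0.707, 0.707, 0.0, 0.0]
ft_force: [-0.5, 0.6, 4.5]
grip_width: 0.0469
grip_force: 30.0
```

{"fn": "send_rows", "kwargs": {
  "increments": [0, 0, 0, 0, 0, 0.5, 0.25, 0, 0, 0, 0, 0, 3, 0.25, 0, 0, 0, 0, 0, 4, 0.25, 0, 0, 0, 0, 0, 4, 0.25, 0, 0, 0, 0, 0, 4, 0.25, 0, 0, 0, 0, 0, 4, 0.25, 0, 0, 0, 0, 0, 0, 0.25, 0, 0, 0, 0, 0, 0, 0.25, 0, 0, 0, 0, 0, 0, 0.25]
}}

```text
time: 22.83
position: [0.4649, -0.2775, 0.2135]
tool_rot: [0.707, 0.707, -0.0, -0.001]
ft_force: [0.1, 0.4, -2.4]
grip_width: 0.0471
grip_force: 30.0
```

Run:
```python
from h import *
c=cam('wrist'); p=robot.get_obs()['position']; P=cloud(c); r=np.hypot(P[...,0]-p[0],P[...,1]-p[1])
h=P[...,2][(r<.0235)&(r>.0195)]-p[2]; zt=p[2]+np.median(h[abs(h)<.005]); print(zt-p[2]); held2(c,zt,.024); held(c,zt)
```

```text
0.002051586519789983
TCP [ 0.46454047 -0.27718412  0.21258677] held centre-TCP [0.00014703 0.00112153] 74 rms 0.00021223382239055156 q [ 7.07108596e-01  7.07101586e-01 -1.16120739e-04 -2.18327920e-03] [-0.21012002  0.29713977 -2.15478947]
0.0165 ############...........##############............############............##############.........#                       #############..........#
0.0172 ###########............#######.####..............############............############...........                         ############..........#
0.018 ###########................................................#..............###########.........                             ########.............
TCP [ 0.46454047 -0.27718412  0.21258677] ztop-TCP 0.0020342759702037527 centre-TCP -8.552647203513564e-05 0.0015587547153624315 r 0.02184077711988593 312 groove 14.500000000000002
```

{"fn": "send_rows", "kwargs": {
  "increments": [0, 0, -0.05, 0.5, 2, 0, 0.25, 0, 0, -0.06, 0.6, 3.2, 0, 0.25, 0, 0, -0.06, 0.6, 3.4, 0, 0.25, 0, 0, -0.06, 0.6, 3.4, 0, 0.25, 0, 0, -0.06, 0.6, 3.4, 0, 0.25, 0, 0, -0.033, 0.6, 3.4, 0, 0.25, 0, 0, 0, 0.6, 3.4, 0, 0.25, 0, 0, 0, 0.6, 3.2, 0, 0.25, 0, 0, 0, 0.5, 2.6, 0, 0.25, 0, 0, 0, 0, 0, 0, 0.25, 0, 0, 0, 0, 0, 0, 0.25, 0, 0, 0, 0, 0, 0, 0.25]
}}

```text
time: 23.88
position: [0.5169, 0.0016, 0.2126]
tool_rot: [0.811, 0.584, -0.001, -0.001]
ft_force: [0.5, -0.9, -1.7]
grip_width: 0.0468
grip_force: 30.0
```

Run:
```python
from h import *
c=cam('wrist'); zt=robot.get_obs()['position'][2]+.002; held2(c,zt,.024); held(c,zt)
```

```text
TCP [0.51705888 0.00100943 0.21290596] held centre-TCP [1.96451043e-05 2.05286863e-03] 86 rms 0.002108034539855937 q [ 0.81177552  0.58396763 -0.00118619 -0.00095335] [-0.97788054  0.45684738 -1.47834583]
0.0165 #####...........##############...........#############...........#############..........#                         ############.........#########
0.0172 #####............############.............############...........############..........                            ##########............#######
0.018 ####.............#...#..#.................#..########.............###########.........                               #.##.................######
TCP [0.51705888 0.00100943 0.21290596] ztop-TCP 0.0007439850990940411 centre-TCP 0.0004753316896355386 0.001805667301398032 r 0.022213233532862992 318 groove -3.5
```

{"fn": "send_rows", "kwargs": {
  "increments": [0, 0, 0, -0.05, 0.15, -1, 0.25, 0, 0, 0, 0, 0, -1.2, 0.25, 0, 0, 0, 0, 0, -0.9, 0.25, 0, 0, 0, 0, 0, -0.5, 0.25, 0, 0, 0, 0, 0, -0.3, 0.25, 0, 0, 0, 0, 0, 0, 0.25, 0, 0, 0, 0, 0, 0, 0.25]
}}

```text
time: 24.52
position: [0.5176, 0.0028, 0.1753]
tool_rot: [0.812, 0.584, 0.0, 0.0]
ft_force: [-0.5, 0.1, -1.4]
grip_width: 0.0468
grip_force: 30.0
```

Run:
```python
from h import *
c=cam('wrist'); zt=robot.get_obs()['position'][2]+.002; held2(c,zt,.024)
```

```text
TCP [0.5177533  0.00286255 0.17557396] held centre-TCP [-0.00014274  0.00150818] 86 rms 0.0022415792574583455 q [8.11695822e-01 5.84080239e-01 2.75717620e-04 3.02806556e-04] [ 0.16384311 -0.01496163 -1.28471974]
```

{"fn": "send_rows", "kwargs": {
  "increments": [0, 0, 0, -0.1, 0, -0.2, 0.25, 0, 0, 0, 0, 0, -0.3, 0.25, 0, 0, 0, 0, 0, -0.3, 0.25, 0, 0, 0, 0, 0, -0.2, 0.25, 0, 0, 0, 0, 0, 0, 0.25]
}}

```text
time: 24.98
position: [0.516, 0.0032, 0.1647]
tool_rot: [0.812, 0.584, -0.0, -0.0]
ft_force: [0.3, 0.9, -1.1]
grip_width: 0.0467
grip_force: 30.0
```

{"fn": "send_rows", "kwargs": {
  "increments": [0, 0, 0, 0, 0, -0.15, 0.25, 0, 0, 0, 0, 0, -0.15, 0.25, 0, 0, 0, 0, 0, -0.15, 0.25, 0, 0, 0, 0, 0, 0, 0.25]
}}

```text
time: 25.32
position: [0.5162, 0.0032, 0.1604]
tool_rot: [0.812, 0.584, -0.0, -0.0]
ft_force: [0.2, -0.7, -3.2]
grip_width: 0.0472
grip_force: 30.0
```

{"fn": "send_rows", "kwargs": {
  "increments": [0, 0, 0, 0, 0, -0.1, 0.25, 0, 0, 0, 0, 0, -0.1, 0.25, 0, 0, 0, 0, 0, -0.1, 0.25, 0, 0, 0, 0, 0, 0, 0.25]
}}

```text
time: 25.65
position: [0.5163, 0.0032, 0.1575]
tool_rot: [0.812, 0.584, -0.0, -0.0]
ft_force: [-0.4, -0.1, -2.8]
grip_width: 0.0466
grip_force: 30.0
```

{"fn": "send_rows", "kwargs": {
  "increments": [0, 0, 0, 0, 0, -0.15, 0.25, 0, 0, 0, 0, 0, -0.15, 0.25, 0, 0, 0, 0, 0, 0, 0.25]
}}

```text
time: 25.9
position: [0.5163, 0.0031, 0.1545]
tool_rot: [0.812, 0.584, -0.0, -0.0]
ft_force: [0.9, 0.2, -1.1]
grip_width: 0.0467
grip_force: 30.0
```

{"fn": "send_rows", "kwargs": {
  "increments": [0, 0, 0, 0, 0, -0.3, 0.25, 0, 0, 0, 0, 0, -0.4, 0.25, 0, 0, 0, 0, 0, -0.3, 0.25, 0, 0, 0, 0, 0, -0.1, 0.25, 0, 0, 0, 0, 0, 0, 0.25]
}}

```text
time: 26.32
position: [0.5163, 0.0032, 0.1433]
tool_rot: [0.812, 0.584, -0.0, -0.0]
ft_force: [0.7, 0.1, -2.7]
grip_width: 0.0466
grip_force: 30.0
```

{"fn": "send_rows", "kwargs": {
  "increments": [0, 0, 0, 0, 0, -0.1, 0.25, 0, 0, 0, 0, 0, -0.1, 0.25, 0, 0, 0, 0, 0, 0, 0.25]
}}

```text
time: 26.57
position: [0.5163, 0.0032, 0.1416]
tool_rot: [0.812, 0.584, -0.0, -0.0]
ft_force: [0.5, 0.0, -2.6]
grip_width: 0.0468
grip_force: 30.0
```

{"fn": "send_rows", "kwargs": {
  "increments": [0, 0, 0, 0, 0, -0.1, 0.25, 0, 0, 0, 0, 0, -0.05, 0.25, 0, 0, 0, 0, 0, 0, 0.25]
}}

```text
time: 26.82
position: [0.5164, 0.0031, 0.1406]
tool_rot: [0.812, 0.584, 0.0, 0.0]
ft_force: [-1.0, 0.4, 1.3]
grip_width: 0.0466
grip_force: 30.0
```

{"fn": "send_rows", "kwargs": {
  "increments": [0, 0, 0, 0, 0, -0.05, 0.25, 0, 0, 0, 0, 0, 0, 0.25]
}}

```text
time: 26.98
position: [0.5164, 0.0032, 0.1405]
tool_rot: [0.812, 0.584, 0.0, 0.0]
ft_force: [-1.4, 0.8, 5.0]
grip_width: 0.0466
grip_force: 30.0
```

{"fn": "send_rows", "kwargs": {
  "increments": [0, 0, 0, 0, 0, 0, 0.6, 0, 0, 0, 0, 0, 0, 0.75, 0, 0, 0, 0, 0, 0, 0.9, 0, 0, 0, 0, 0, 0, 1, 0, 0, 0, 0, 0, 0, 1, 0, 0, 0, 0, 0, 1, 1, 0, 0, 0, 0, 0, 3, 1, 0, 0, 0, 0, 0, 4, 1, 0, 0, 0, 0, 0, 3, 1, 0, 0, 0, 0, -4, 2, 1, 0, 0, 0, 0, -4, 0, 1, 0, 0, 0, 0, -1, 0, 1, 0, 0, 0, 0, 0, 0, 1, 0, 0, 0, 0, 0, 0, 1]
}}

```text
time: 28.15
position: [0.5158, -0.084, 0.2683]
tool_rot: [0.812, 0.583, -0.0, -0.001]
ft_force: [0.5, 0.4, -0.3]
grip_width: 0.087
grip_force: 0.0
```

Run:
```python
from h import *
c=cam('wrist'); print(robot.get_obs()['position'],robot.get_obs()['ft_force'])
P=cloud(c); r=np.hypot(P[...,0]-.5166,P[...,1]-.004)
for a,b in ((.0195,.0235),(.0255,.028),(.03,.033)): print(a,np.nanpercentile(P[...,2][(r>a)&(r<b)],[10,50,90]))
save('w8.png',crop_at(c,(.5166,.004,.14),60,8)[0])
```

```text
[ 0.51565895 -0.08323394  0.26799741] [ 0.7187371   1.10968297 -0.56850035]
0.0195 [0.14050925 0.14151551 0.14244735]
0.0255 [0.12129339 0.13013817 0.13132827]
0.03 [0.07473061 0.10026669 0.10138166]
```

View pics/w8.png

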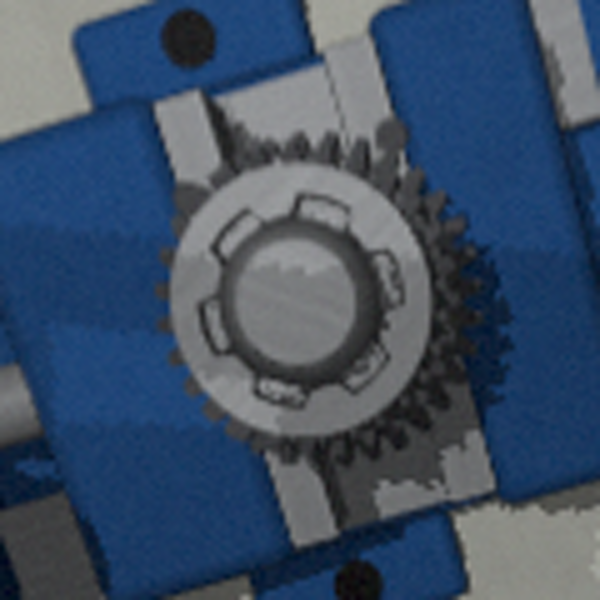

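The view shows the stack on the shaft at (290,300) with the splines sitting in all six grooves. The heights read 0.141 (hub top), 0.130 (small rim) and 0.100 (large rim), all as they should be.

```bash
python3 -c "
from rig import robot
print(robot.hand_in())"
```

```text
the job is handed in; nothing more can be done
None
```

The large gear, thick spacer and small gear are seated fully home on the splined shaft in that order, both gears hub up and let go, and the job is handed in at about 28 s of the 72 s; the hand-in gave no verdict.

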